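# Snap the battery module's cover shut

### The job

The clip-on cover of the battery module is only half closed: some sections of its rim still stand up. Press each raised section down with the fingertips, one after another, until it clicks and the whole rim lies flush. Only press: do not lift any section, leave the loose things on and around the module where they lie, and finish clear of everything.

Things in the scene. Friction and masses are not known exactly. Their poses are not given: they have to be found in the camera images.
- module: Clamped battery module, blue cells, 274 (own y) x 150 (x) x 108 mm high. Origin: centre of its underside. On top a clip-on cover; its flat grey middle (62 mm wide) is 108 mm above the table. The cover's rim is split into six white hinged flaps, three along each long side (near row -x, far row +x), at y = -75, 0, +75 mm; which flap has which place in its row varies. Some start shut.
- flap_near1 (a joint): Opening angle (rad) of rim flap near1, near row (robot's side): 0 = snapped shut and flush, 0.3 to 0.38 = standing raised. Pressing near its outer edge takes up to 8 to 12 N, most at about half-way; below about 0.05 it snaps to 0 (at most 0.02) and stays. Let go earlier, it springs part of the way up again.
- edge_near1 (a point): Middle of the outer edge, top face, of rim flap near1: white, 62 mm wide (along the module's y), 40 mm from hinge to this edge, 4 mm thick, 16 mm skirt under the edge. Shut, its axes are the module's (outward = -x in the near row, +x in the far row). Site z is 0.108 m when shut, 12 to 15 mm higher when raised. Press 5 to 12 mm inward of the edge, by the three fine ribs. Never lift it.
- flap_near2 (a joint): Opening angle (rad) of rim flap near2, near row (robot's side): 0 = snapped shut and flush, 0.3 to 0.38 = standing raised. Pressing near its outer edge takes up to 8 to 12 N, most at about half-way; below about 0.05 it snaps to 0 (at most 0.02) and stays. Let go earlier, it springs part of the way up again.
- edge_near2 (a point): Middle of the outer edge, top face, of rim flap near2: white, 62 mm wide (along the module's y), 40 mm from hinge to this edge, 4 mm thick, 16 mm skirt under the edge. Shut, its axes are the module's (outward = -x in the near row, +x in the far row). Site z is 0.108 m when shut, 12 to 15 mm higher when raised. Press 5 to 12 mm inward of the edge, by the three fine ribs. Never lift it.
- flap_near3 (a joint): Opening angle (rad) of rim flap near3, near row (robot's side): 0 = snapped shut and flush, 0.3 to 0.38 = standing raised. Pressing near its outer edge takes up to 8 to 12 N, most at about half-way; below about 0.05 it snaps to 0 (at most 0.02) and stays. Let go earlier, it springs part of the way up again.
- edge_near3 (a point): Middle of the outer edge, top face, of rim flap near3: white, 62 mm wide (along the module's y), 40 mm from hinge to this edge, 4 mm thick, 16 mm skirt under the edge. Shut, its axes are the module's (outward = -x in the near row, +x in the far row). Site z is 0.108 m when shut, 12 to 15 mm higher when raised. Press 5 to 12 mm inward of the edge, by the three fine ribs. Never lift it.
- flap_far1 (a joint): Opening angle (rad) of rim flap far1, far row: 0 = snapped shut and flush, 0.3 to 0.38 = standing raised. Pressing near its outer edge takes up to 8 to 12 N, most at about half-way; below about 0.05 it snaps to 0 (at most 0.02) and stays. Let go earlier, it springs part of the way up again.
- edge_far1 (a point): Middle of the outer edge, top face, of rim flap far1: white, 62 mm wide (along the module's y), 40 mm from hinge to this edge, 4 mm thick, 16 mm skirt under the edge. Shut, its axes are the module's (outward = -x in the near row, +x in the far row). Site z is 0.108 m when shut, 12 to 15 mm higher when raised. Press 5 to 12 mm inward of the edge, by the three fine ribs. Never lift it.
- flap_far2 (a joint): Opening angle (rad) of rim flap far2, far row: 0 = snapped shut and flush, 0.3 to 0.38 = standing raised. Pressing near its outer edge takes up to 8 to 12 N, most at about half-way; below about 0.05 it snaps to 0 (at most 0.02) and stays. Let go earlier, it springs part of the way up again.
- edge_far2 (a point): Middle of the outer edge, top face, of rim flap far2: white, 62 mm wide (along the module's y), 40 mm from hinge to this edge, 4 mm thick, 16 mm skirt under the edge. Shut, its axes are the module's (outward = -x in the near row, +x in the far row). Site z is 0.108 m when shut, 12 to 15 mm higher when raised. Press 5 to 12 mm inward of the edge, by the three fine ribs. Never lift it.
- flap_far3 (a joint): Opening angle (rad) of rim flap far3, far row: 0 = snapped shut and flush, 0.3 to 0.38 = standing raised. Pressing near its outer edge takes up to 8 to 12 N, most at about half-way; below about 0.05 it snaps to 0 (at most 0.02) and stays. Let go earlier, it springs part of the way up again.
- edge_far3 (a point): Middle of the outer edge, top face, of rim flap far3: white, 62 mm wide (along the module's y), 40 mm from hinge to this edge, 4 mm thick, 16 mm skirt under the edge. Shut, its axes are the module's (outward = -x in the near row, +x in the far row). Site z is 0.108 m when shut, 12 to 15 mm higher when raised. Press 5 to 12 mm inward of the edge, by the three fine ribs. Never lift it.
- link_top: Loose bridge-shaped copper busbar link 74 x 20 x 7 mm lying on the middle of the cover. Origin: centre of its underside. To be left alone.
- spacer: Loose brass spacer, 20 mm foot, 26 mm high, standing on the middle of the cover. Origin: centre of its underside. To be left alone.
- link_a: Loose copper busbar link 74 x 20 x 7 mm on the table at the module's near side. Origin: centre of its underside. To be left alone.
- link_b: Loose copper busbar link 74 x 20 x 7 mm on the table at the module's far side. Origin: centre of its underside. To be left alone.
- hex_key: Loose steel hex key 90 x 28 mm, 6 mm thick, on the table. Origin: centre of its underside. To be left alone.
- screwdriver: Loose screwdriver lying on the table. Origin: centre of its underside. To be left alone.
- nut_jar: Loose clear jar, 56 mm across, 70 mm high, on the table. Origin: centre of its underside. To be left alone.
- mouse: Loose black computer mouse 100 x 58 x 30 mm on its pad. Origin: centre of its underside. To be left alone.
- stop_bar: Fixed red stop bar, 150 x 18 x 85 mm high, bolted down beside the module's +y end. Origin: centre of its underside.

How it is judged:
By the outcome, as a careful person would: the job done as asked, in the order asked, and still so for the second after the job is handed in, with the robot touching nothing.
It also fails if it takes over 51 s, if anything falls off the work surface, if the arm or the gripper's body presses on something with over 40 N, if the wrist force passes 120 N, or if a joint passes its speed limit or range.

### The arm

A 7-joint arm with a two-finger parallel gripper is mounted at the origin on the work surface. World frame = base frame: x ahead of the robot, y to its left, z up, the work surface at z = 0. Lengths are in m, angles in rad, forces in N, time in s.
With the tool pointing down it reaches from about 0.425 to 0.875 m from the base axis. Payload 4.7 kg.
Tool frame: the origin (TCP) lies between the finger pads; the fingertips stand 22 mm ahead of it and the grasp point (between the pads) lies 3 mm ahead of it; y points along the fingers, z is the direction in which the jaws open and shut, and the axes are right-handed (so a half turn about y gives the same grasp; the last joint's range is limited). The gripper opens to 85 mm and grips with 20 to 120 N. Pads are 22 mm wide; open, the fingers measure 114 mm over their backs; the gripper's body (76 mm by 85 mm) begins 54 mm behind the grasp point. The pads swing forward as they close: fully open they stand 13 mm farther back than shut.
Start: joints at [1.231, 0.321, -0.07, 1.45, 0.023, 1.371, -0.057], TCP at [0.225, -0.61, 0.253] pointing down, gripper open.
Joint ranges: [-2.86, 2.86], [-0.3, 2.09], [-1.38, 1.24], [0.06, 2.45], [-1.56, 4.7], [0.09, 2.05], [-2.69, 2.69]. Speed limits (rad/s): [2.57, 2.57, 3.14, 3.14, 3.14, 3.14, 3.14].

### API

Orientations are given as a unit quaternion [w, x, y, z].
In Python, from rig import r, viewer, job, finder gives the robot as it stands.
- The arm moves only by the shell command python3 -m handwheel 'ROWS' [FORCE]. ROWS is JSON, a list of rows, each a list of 7 numbers: the opening, from 0 (shut) to 1 (fully open), then the shift along the tool's x, y, z in m, then the turn, a rotation vector about the tool's x, y, z in degrees. In form: [[claw, x, y, z, wx, wy, wz], ...]. A call has 1 to 12 rows; each row is the pose to reach, as a shift and turn from the pose commanded when the call began, along the tool's axes at that moment; what a row does not reach only later rows make up. A row lasts 1/8 s, in which the tool goes at most 62.5 mm and 10.7 degrees, less where a joint would pass 70% of its speed; a pose out of reach is approached as far as the arm can. A call with a gripper value outside its range is refused whole. The fingers move at their own pace and stop on an object; FORCE is the grip in N (left out, the last holds). Time passes only in rows, so rows that repeat a pose let the fingers close. It gives the time, the measured TCP pose, the force and the opening at its end, in the units of the state.
- r.state(): the state, without advancing time (a new reading comes with each control period).
- viewer.camera(name): name is "scene" or "top"; returns a dict with "img" (400x640x3 uint8, red, green, blue), "intrinsics" (3x3 intrinsics, pixels), "R" (3x3) and "t" (3): a world point X has camera coordinates R X + t. Camera axes: x right, y down, z forward; pixel columns grow to the right and rows downward; lengths in m; the calibration is good to about 2 mm. A picture is of the moment at which its call begins. There is no depth.
- job.finish_job(): hands the job in, once; it reports no verdict.
Trained networks look in the newest picture that a camera, given by its name, has taken for a name from the list of things; names that differ only in an ending like _2 or _b are one class to them, and where a whole thing is asked for, a point or a joint stands for the part that bears it (a point fixed in the world has none). Each returns a list of dicts, best first, with "p" (0 to 1); they miss things now and then, are a little off and sometimes report something else, mostly with a low value. They report only what shows in the picture. A call takes as long as a camera call.
- finder.search_frame(thing, camera): "rect" ([centre column, centre row, width, height] in pixels, round what is visible of it).
- finder.outline_of(thing, camera): "region" (400x640 bool, what is visible of it) and "rect" ([centre column, centre row, width, height] in pixels, round what is visible of it).
- finder.pinpoint(thing, camera): "uv" ([column, row] in pixels: a listed point, or the origin of a listed thing).
The state is a dict: "clock": time; "joints": joint angles; "qd": joint speeds; "effort": joint torques, N m; "ee_pos": TCP position; "tool_rot": TCP orientation; "contact_force": force on the tool from outside, world axes, zero at the start; "torque": the same for the moment, N m; "grip_width": opening from 0.0 (shut) to 1.0 (fully open).
Only numpy, scipy, OpenCV 4.12 (cv2) and the standard library are available. Lean on these libraries where they do the work, as an engineer would, in place of code of your own. Each camera call takes 0.05 s, during which the arm holds its last target. There are 200 camera calls.

## Working session

There is one attempt and no reset: what is moved stays moved. The work goes in short steps, Python scripts to look and compute and a shell command to move; the robot and the scene stay as the last step left them, time stands still between calls to the robot, and variables do not carry over. Pictures are saved under pics/ and viewed, about 8 in all and at most 12, crops included, and the job is handed in when it is done.

```bash
mkdir -p pics; ls
python3 - <<'E'
from rig import r, viewer, job, finder
import cv2,numpy as np
print(r.state())
for n in ("scene","top"):
    c=viewer.camera(n); cv2.imwrite(f"pics/{n}0.png",c["img"][:,:,::-1])
    print(n,c["intrinsics"],c["R"],c["t"])
    for k in ["module","stop_bar"]+[f"edge_{s}{i}" for s in("near","far") for i in(1,2,3)]:
        print(k,[(np.round(d["uv"],1).tolist(),round(d["p"],2)) for d in finder.pinpoint(k,n)][:3])
E
```

```text
pics
{'clock': 0.0, 'joints': array([ 1.23109012,  0.32182174, -0.07013169,  1.45165439,  0.02260036,
        1.37081485, -0.0569149 ]), 'qd': array([ 0.0014958 ,  0.00038707,  0.00068005, -0.00182307, -0.00189121,
        0.00027967, -0.00082708]), 'effort': array([-4.49963045e-04, -4.93587148e+01, -3.82364122e-01, -3.14339733e+01,
        1.29760103e-02,  1.11615160e-02, -2.11016373e-05]), 'ee_pos': array([ 0.22501767, -0.60928282,  0.252235  ]), 'tool_rot': array([ 0.12431073, -0.12460674,  0.69672623, -0.6954082 ]), 'contact_force': array([-0.87397185, -0.53053531, -0.35574606]), 'torque': array([-0.01946584,  0.02519506,  0.03139989]), 'grip_width': 1.0022847323197202}
scene [[424.86752943   0.         318.11717959]
 [  0.         424.86752943 203.33641084]
 [  0.           0.           1.        ]] [[ 0.72863388  0.68488639  0.00482674]
 [ 0.4751232  -0.50037097 -0.72380028]
 [-0.4933058   0.5296787  -0.68999265]] [-0.33313604 -0.24375474  1.93522203]
module [([316.1, 212.8], 0.88), ([352.2, 207.0], 0.46)]
stop_bar [([356.0, 202.6], 0.73)]
edge_near1 [([327.4, 172.0], 0.68), ([
[... 661 characters left out ...]
.21538143]
 [ 0.21541051  0.00207885 -0.97652137]] [-0.09839727  0.54721284  1.37980222]
module [([311.8, 211.3], 0.82)]
stop_bar [([264.3, 196.6], 0.82), ([155.1, 234.0], 0.69), ([478.1, 239.3], 0.36)]
edge_near1 [([301.5, 228.4], 0.84), ([326.3, 238.5], 0.7), ([295.1, 199.8], 0.67)]
edge_near2 [([301.5, 228.4], 0.84), ([326.3, 238.5], 0.7), ([295.1, 199.8], 0.67)]
edge_near3 [([301.5, 228.4], 0.84), ([326.3, 238.5], 0.7), ([295.1, 199.8], 0.67)]
edge_far1 [([320.1, 180.0], 0.63), ([344.3, 186.0], 0.59), ([296.7, 173.8], 0.57)]
edge_far2 [([320.1, 180.0], 0.63), ([344.3, 186.0], 0.59), ([296.7, 173.8], 0.57)]
edge_far3 [([320.1, 180.0], 0.63), ([344.3, 186.0], 0.59), ([296.7, 173.8], 0.57)]
```

Run:
```python
import cv2,numpy as np
a=cv2.imread("pics/top0.png")[130:280,230:400]; b=cv2.imread("pics/scene0.png")[130:260,250:420]
cv2.imwrite("pics/a.png",cv2.resize(a,(680,600),interpolation=2)); cv2.imwrite("pics/b.png",cv2.resize(b,(780,596),interpolation=2))
```

```text
(no output)
```

View pics/a.png

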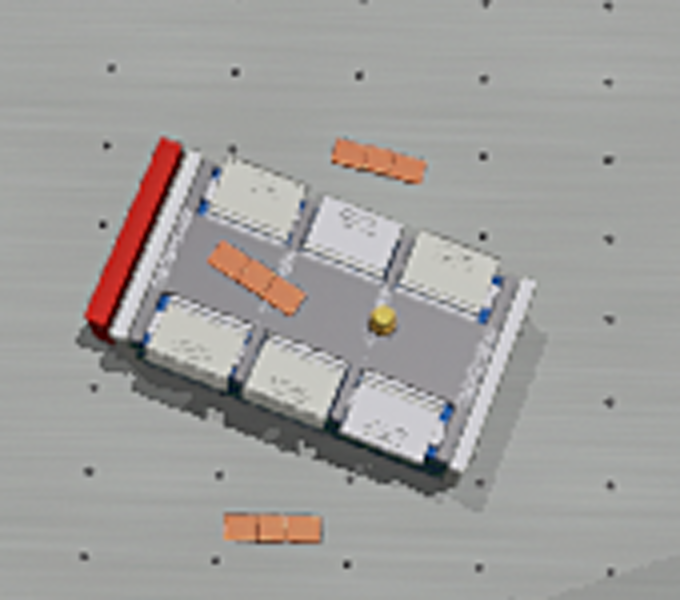

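View pics/b.png

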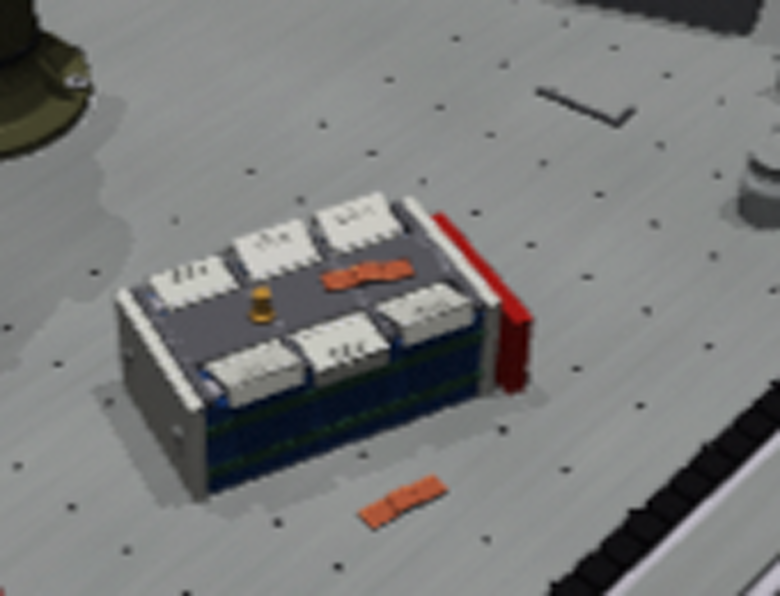

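View pics/top0.png

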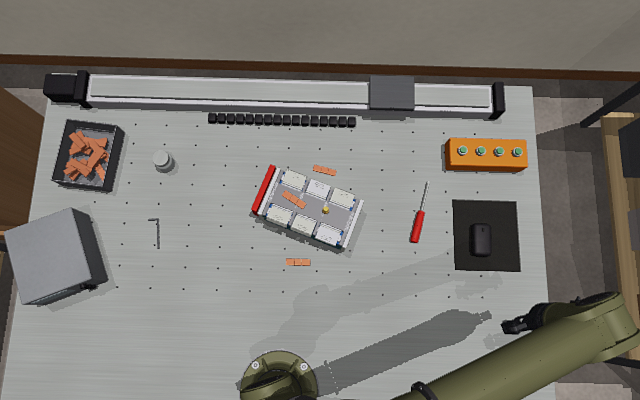

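The top view shows the module turned, with the red bar at its left (+y) end. Far-middle and near −y look bluish (shut). The other four look cream and raised: far ±y, near +y and near middle. I'll check this by measuring.

```bash
cat > h.py <<'E'
from rig import r, viewer, job, finder
import cv2,numpy as np
from scipy.optimize import least_squares
from scipy.spatial.transform import Rotation as Ro
def proj(c,X):
    p=(np.atleast_2d(X)@c["R"].T+c["t"])@c["intrinsics"].T
    return p[:,:2]/p[:,2:]
YS=[-.075,0,.075]
def edges(q):   # q: x,y,yaw, 6 angles -> 6 edge mids (near -,0,+, far -,0,+)
    L=[]
    for k in range(6):
        s=-1 if k<3 else 1; a=q[3+k]
        lx,lz=s*(.031+.04*np.cos(a)),.108+.04*np.sin(a)
        y=YS[k%3];c,n=np.cos(q[2]),np.sin(q[2])
        L.append([q[0]+c*lx-n*y,q[1]+n*lx+c*y,lz])
    return np.array(L)
E
python3 - <<'E'
from h import *
C={}
D={}
for n in ("scene","top"):
    C[n]=viewer.camera(n)
    for k in ["near1","far1"]:
        D[n,k]=[(np.array(d["uv"]),d["p"]) for d in finder.pinpoint("edge_"+k,n)]
        print(n,k,[(u.round(1).tolist(),round(p,2)) for u,p in D[n,k]])
    print(n,"flap",[(np.round(d["rect"],1).tolist(),round(d["p"],2)) for d in finder.search_frame("flap_near1",n)])
    print(n,"flapf",[(np.round(d["rect"],1).tolist(),round(d["p"],2)) for d in finder.search_frame("flap_far1",n)])
    # crude: module origin on z=0
    u=finder.pinpoint("module",n)[0]["uv"]; c=C[n]
    d=c["R"].T@np.linalg.inv(c["intrinsics"])@[*u,1]; o=-c["R"].T@c["t"]; print("origin",o-d*o[2]/d[2])
# clicked corners (top crop /4) outer edge middles
clk={"top":np.array([[386,442],[290,405],[191,365],[460,246],[364,211],[268,171]])/4+[230,130],
"scene":np.array([[185,266],[271,228],[352,204],[264,385],[347,355],[432,320]])/4.587+[250,130]}
def near(q,n):
    return clk[n]-proj(C[n],edges(q))
f=least_squares(lambda q:np.r_[near(q,"top").ravel(),near(q,"scene").ravel(),(q[3:]-.17)*.5],[.58,0,-.3,*[.2]*6],loss="soft_l1")
print("clickfit",f.x.round(3)); print(near(f.x,"top").round(1).tolist(),near(f.x,"scene").round(1).tolist())
def res(q):
    o=[]
    for n in C:
        P=proj(C[n],edges(q))
        for k,sl in (("near1",P[:3]),("far1",P[3:])):
            for u,p in D[n,k]:
                d=sl-u; o+=list(d[np.argmin((d**2).sum(1))]*p)
    return np.r_[o,(q[3:]-.17)*.5]
g=least_squares(res,f.x,loss="soft_l1"); print("netfit",g.x.round(3)); print(res(g.x).round(1)); print(edges(g.x).round(4))
E
```

```text
scene near1 [([288.1, 188.8], 0.69), ([324.7, 174.1], 0.64), ([306.1, 180.1], 0.54)]
scene far1 [([345.1, 196.3], 0.73), ([327.7, 173.4], 0.69), ([336.0, 236.6], 0.65), ([307.5, 211.2], 0.55), ([327.9, 206.5], 0.52), ([307.7, 198.1], 0.48)]
scene flap [([327.9, 178.4, 21.9, 11.6], 0.56), ([309.5, 183.1, 17.2, 12.2], 0.54), ([292.7, 189.8, 15.8, 11.8], 0.54)]
scene flapf [([341.6, 198.6, 15.8, 11.4], 0.73), ([325.4, 206.2, 18.4, 9.8], 0.64), ([307.8, 211.7, 17.2, 16.7], 0.61)]
origin [ 0.51860159 -0.06484868  0.        ]
top near1 [([325.8, 238.1], 0.8), ([301.0, 231.0], 0.68), ([275.0, 217.6], 0.67)]
top far1 [([342.0, 188.5], 0.7), ([322.1, 182.2], 0.61), ([294.3, 176.1], 0.57)]
top flap [([328.3, 234.9, 22.6, 22.5], 0.81), ([278.7, 216.8, 21.2, 16.7], 0.6), ([301.7, 226.0, 22.2, 18.0], 0.59)]
top flapf [([318.9, 187.8, 20.2, 17.7], 0.76), ([296.2, 176.9, 21.9, 12.8], 0.68), ([342.5, 195.8, 26.2, 17.6], 0.56)]
origin [ 0.52635885 -0.07709226  0.        ]
clickfit [ 0.525 -0.081 -0.352  0.084  0.289  0.252 -0.026 -0.046  0.083]
[[-0.1, 3.2], [0.2, 4.6], [-0.2, 4.0], [0.8, -1.2], [0.7, -0.8], [0.4, -1.1]] [[0.2, -0.4], [0.6, -1.5], [0.6, -1.2], [0.9, 0.5], [0.0, 0.4], [0.1, 0.2]]
netfit [ 0.523 -0.076 -0.313  0.005  0.127  0.401  0.363 -0.152  0.635]
[  1.5   0.1   0.7  -0.1   1.1   0.9  -1.   -2.7  11.1  13.3  -6.1 -19.4
   0.1  -1.   -0.7   0.1  -0.    5.4   0.4  -0.5   0.4  -1.7   1.4   0.4
   0.3   2.2  -2.5   1.3  -0.8  -0.3  -0.1  -0.    0.1   0.1  -0.2   0.2]
[[ 0.4326 -0.1259  0.1082]
 [ 0.456  -0.0547  0.1131]
 [ 0.4818  0.0158  0.1236]
 [ 0.5652 -0.1689  0.1222]
 [ 0.5903 -0.0982  0.1019]
 [ 0.6065 -0.0246  0.1317]]
```

```bash
cat >> h.py <<'E'
def flapquads(q):
    c,n=np.cos(q[2]),np.sin(q[2]); R=np.array([[c,-n,0],[n,c,0],[0,0,1]]); o=np.array([q[0],q[1],0]); L=[]
    for k in range(6):
        s=-1 if k<3 else 1; a=q[3+k]; y=YS[k%3]
        f=lambda d,w,h=0:R@[s*(.031+d*np.cos(a)-h*np.sin(a)),y+w,.108+d*np.sin(a)+h*np.cos(a)]+o
        L.append(np.array([f(0,-.031),f(.04,-.031),f(.04,.031),f(0,.031),f(.04,-.031,-.016),f(.04,.031,-.016)]))
    return L
def overlay(c,q,name,box,s):
    x0,y0,x1,y1=box
    im=cv2.resize(c["img"][y0:y1,x0:x1,::-1],None,fx=s,fy=s,interpolation=cv2.INTER_CUBIC)
    for Q in flapquads(q):
        p=((proj(c,Q)-[x0,y0]+.5)*s).astype(np.int32)
        cv2.polylines(im,[p[:4]],True,(0,0,255),1); cv2.polylines(im,[p[[1,4,5,2]]],False,(0,160,0),1)
    cv2.imwrite(name,im)
E
python3 - <<'E'
from h import *
q=[.524,-.077,-.352]+[0,.34,.34,.34,0,.34]
overlay(viewer.camera("top"),q,"pics/o1.png",(255,160,369,250),7)
overlay(viewer.camera("scene"),q,"pics/o2.png",(268,165,368,240),8)
E
```

```text
(no output)
```

View pics/o1.png

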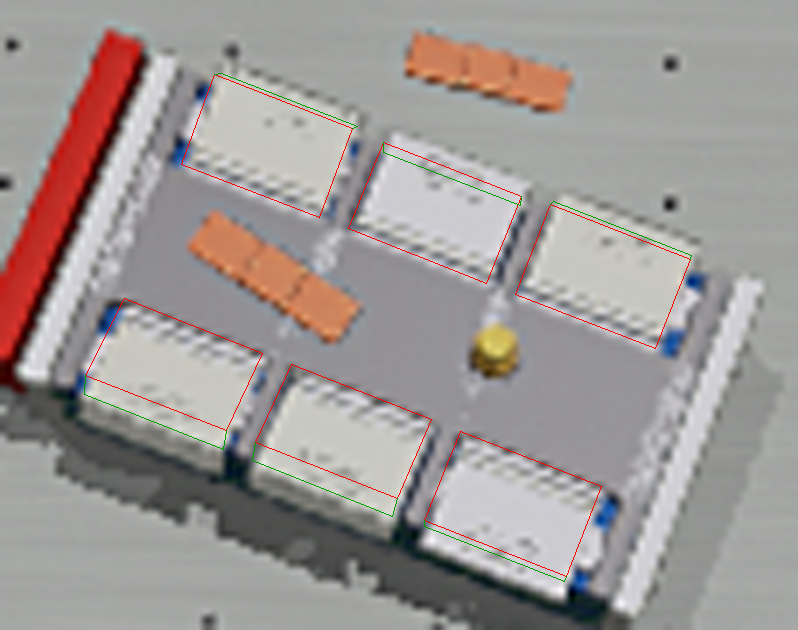

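View pics/o2.png

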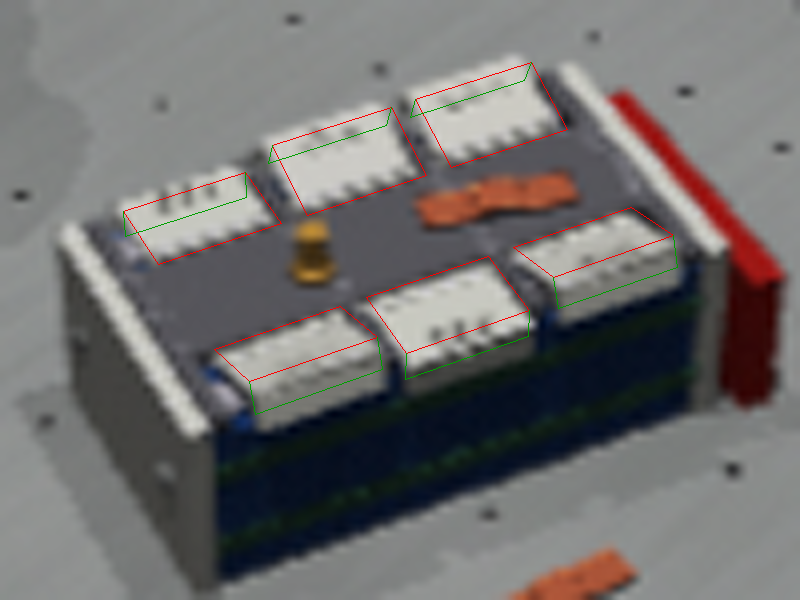

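Near −y and far-middle are flat, and the other four are raised. The flap outlines sit 4 mm farther out than I drew them (hinge at 35 mm, edge at 75 mm); with that correction the pose (.524, −.077, −.352 rad) fits both views. Next I'll work out the moves.

```bash
sed -i 's/\.031+\.04\*np/.035+.04*np/; s/s\*(\.031+d/s*(.035+d/' h.py
cat >> h.py <<'E'
Q0=np.array([.524,-.077,-.352])
def press(s,y,d=.010):  # world xy of press point, shut
    c,n=np.cos(Q0[2]),np.sin(Q0[2]); lx=s*(.075-d); return Q0[:2]+[c*lx-n*y,n*lx+c*y]
T={"far-":press(1,-.075),"near0":press(-1,0),"near+":press(-1,.075),"far+":press(1,.075)}
def rot(): 
    q=r.state()["tool_rot"]; return Ro.from_quat([*q[1:],q[0]])
def goal():  # tool y down, tool z along +-module y, nearest
    b=[]
    for s in(1,-1):
        z=s*np.array([-np.sin(Q0[2]),np.cos(Q0[2]),0]);y=np.array([0,0,-1.]);b.append(Ro.from_matrix(np.c_[np.cross(y,z),y,z]))
    return b
E
python3 - <<'E'
from h import *
R=rot(); print(R.as_matrix().round(3)); p=r.state()["ee_pos"]
for k,t in T.items():print(k,t.round(4),np.hypot(*t).round(3))
for g in goal(): print("turn",np.degrees((R.inv()*g).as_rotvec()).round(1))
print("shift to far-",R.inv().apply([*T["far-"],.21]-p).round(4))
E
```

```text
[[-0.938  0.     0.346]
 [-0.346 -0.    -0.938]
 [ 0.    -1.     0.   ]]
far- [ 0.5592 -0.1698] 0.584
near0 [ 0.463  -0.0546] 0.466
near+ [0.4888 0.0158] 0.489
far+ [ 0.6109 -0.029 ] 0.612
turn [  -0.  -139.6    0. ]
turn [-0.  40.4 -0. ]
shift to far- [-0.4657  0.0433 -0.297 ]
```

```bash
python3 -m handwheel '[[0,-0.05,0,-0.03,0,5,0],[0,-0.1,0,-0.06,0,10,0],[0,-0.15,0,-0.09,0,15,0],[0,-0.2,0,-0.12,0,20,0],[0,-0.25,0,-0.15,0,25,0],[0,-0.3,0,-0.19,0,30,0],[0,-0.35,0.01,-0.22,0,35,0],[0,-0.4,0.02,-0.25,0,40.4,0],[0,-0.45,0.04,-0.28,0,40.4,0],[0,-0.4657,0.0433,-0.297,0,40.4,0],[0,-0.4657,0.0433,-0.297,0,40.4,0],[0,-0.4657,0.0433,-0.297,0,40.4,0]]'
python3 - <<'E'
from h import *
s=r.state();R=rot();print(R.as_matrix().round(3),s["joints"].round(2));p=s["ee_pos"]
print("shift",R.inv().apply([*T["far-"],.16]-p).round(4))
c=viewer.camera("scene");im=c["img"][100:260,240:400,::-1]
c2=viewer.camera("top");i2=c2["img"][110:270,230:390,::-1]
cv2.imwrite("pics/n1.png",cv2.resize(np.hstack([im,i2]),(800,400),interpolation=2))
E
```

```text
clock: 3.1
ee_pos: [0.5586, -0.1719, 0.2103]
tool_rot: [0.124, -0.124, -0.696, 0.697]
contact_force: [-0.4, -0.1, 0.6]
grip_width: 0.003
[[-0.938 -0.    -0.346]
 [ 0.346 -0.002 -0.938]
 [-0.001 -1.     0.001]] [ 0.58  0.23 -0.38  1.67  0.09  1.26 -1.74]
shift [ 0.0002  0.0503 -0.0022]
```

View pics/n1.png

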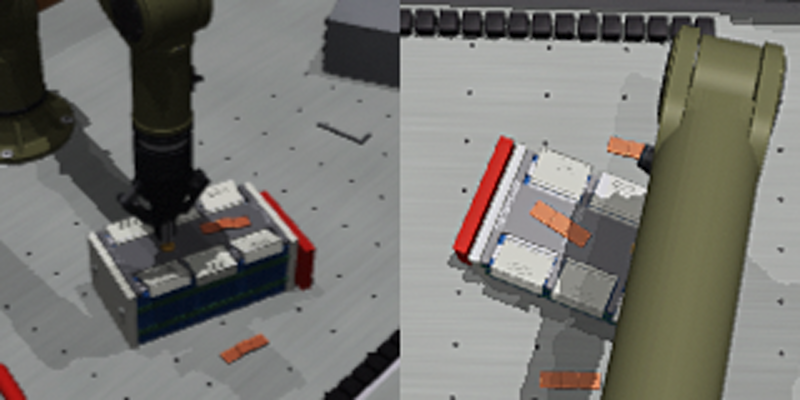

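```bash
python3 -m handwheel '[[0,0,0.03,-0.002,0,0,0],[0,0,0.05,-0.002,0,0,0],[0,0,0.058,-0.002,0,0,0],[0,0,0.062,-0.002,0,0,0],[0,0,0.066,-0.002,0,0,0],[0,0,0.066,-0.002,0,0,0]]'; python3 -m handwheel '[[0,0,0.003,0,0,0,0],[0,0,0.006,0,0,0,0],[0,0,0.006,0,0,0,0]]'
```

```text
clock: 3.95
ee_pos: [0.56, -0.1681, 0.1444]
tool_rot: [0.123, -0.124, -0.696, 0.696]
contact_force: [0.4, -0.4, -0.5]
grip_width: 0.004
clock: 4.32
ee_pos: [0.5602, -0.168, 0.1383]
tool_rot: [0.123, -0.124, -0.696, 0.696]
contact_force: [1.1, -0.0, 0.8]
grip_width: 0.002
```

```bash
python3 -m handwheel '[[0,0,0.002,0,0,0,0],[0,0,0.004,0,0,0,0],[0,0,0.004,0,0,0,0]]'; python3 -m handwheel '[[0,0,0.002,0,0,0,0],[0,0,0.004,0,0,0,0],[0,0,0.004,0,0,0,0]]'
```

```text
clock: 4.7
ee_pos: [0.5609, -0.1683, 0.1353]
tool_rot: [0.123, -0.125, -0.696, 0.696]
contact_force: [0.4, -0.1, 4.9]
grip_width: -0.0
clock: 5.08
ee_pos: [0.5598, -0.168, 0.1298]
tool_rot: [0.124, -0.124, -0.696, 0.696]
contact_force: [0.3, -1.0, 2.2]
grip_width: -0.001
```

```bash
python3 -m handwheel '[[0,0,0.001,0,0,0,0],[0,0,0.002,0,0,0,0],[0,0,0.002,0,0,0,0]]'; python3 -m handwheel '[[0,0,0.001,0,0,0,0],[0,0,0.002,0,0,0,0],[0,0,0.002,0,0,0,0]]'
```

```text
clock: 5.45
ee_pos: [0.5599, -0.1679, 0.1293]
tool_rot: [0.124, -0.124, -0.696, 0.696]
contact_force: [-1.7, 0.2, 8.9]
grip_width: -0.005
clock: 5.82
ee_pos: [0.56, -0.168, 0.1286]
tool_rot: [0.123, -0.124, -0.696, 0.697]
contact_force: [-4.0, 1.1, 16.8]
grip_width: 0.003
```

```bash
python3 -m handwheel '[[0,0,-0.05,0,0,0,0],[0,0,-0.07,0,0,0,0],[0,0,-0.07,0,0,0,0]]'
python3 - <<'E'
from h import *
s=r.state();R=rot();p=s["ee_pos"]
a=p
for k in ("near0","near+","far+"):
    b=np.array([*T[k],p[2]]);print(k,R.inv().apply(b-a).round(4));a=b
E
```

```text
clock: 6.2
ee_pos: [0.56, -0.1679, 0.1968]
tool_rot: [0.123, -0.124, -0.696, 0.696]
contact_force: [-0.0, 0.0, -1.1]
grip_width: 0.002
near0 [ 0.1301 -0.0002 -0.073 ]
near+ [-0.0001 -0.     -0.075 ]
far+ [-1.3e-01  2.0e-04  1.0e-04]
```

```bash
python3 -m handwheel '[[0,0.045,0,-0.025,0,0,0],[0,0.09,0,-0.05,0,0,0],[0,0.13,0,-0.073,0,0,0],[0,0.13,0,-0.073,0,0,0],[0,0.13,0.03,-0.073,0,0,0],[0,0.13,0.05,-0.073,0,0,0],[0,0.13,0.058,-0.073,0,0,0],[0,0.13,0.06,-0.073,0,0,0],[0,0.13,0.062,-0.073,0,0,0],[0,0.13,0.062,-0.073,0,0,0]]'; python3 -m handwheel '[[0,0,0.002,0,0,0,0],[0,0,0.004,0,0,0,0],[0,0,0.004,0,0,0,0]]'; python3 -m handwheel '[[0,0,0.002,0,0,0,0],[0,0,0.004,0,0,0,0],[0,0,0.004,0,0,0,0]]'
```

```text
clock: 7.45
ee_pos: [0.4626, -0.0552, 0.1339]
tool_rot: [0.124, -0.123, -0.696, 0.696]
contact_force: [-1.3, 0.1, 3.7]
grip_width: -0.001
clock: 7.82
ee_pos: [0.4629, -0.055, 0.1298]
tool_rot: [0.124, -0.124, -0.696, 0.696]
contact_force: [-1.1, -0.7, 1.3]
grip_width: -0.002
clock: 8.2
ee_pos: [0.4631, -0.055, 0.1286]
tool_rot: [0.124, -0.124, -0.696, 0.697]
contact_force: [-9.7, -0.2, 23.2]
grip_width: 0.0
```

```bash
python3 -m handwheel '[[0,0,-0.04,0,0,0,0],[0,0,-0.06,0,0,0,0],[0,0,-0.06,-0.04,0,0,0],[0,0,-0.06,-0.075,0,0,0],[0,0,-0.06,-0.075,0,0,0],[0,0,-0.03,-0.075,0,0,0],[0,0,-0.013,-0.075,0,0,0],[0,0,-0.01,-0.075,0,0,0],[0,0,-0.008,-0.075,0,0,0],[0,0,-0.008,-0.075,0,0,0]]'; python3 -m handwheel '[[0,0,0.002,0,0,0,0],[0,0,0.004,0,0,0,0],[0,0,0.004,0,0,0,0]]'; python3 -m handwheel '[[0,0,0.002,0,0,0,0],[0,0,0.004,0,0,0,0],[0,0,0.004,0,0,0,0]]'
```

```text
clock: 9.45
ee_pos: [0.4889, 0.0152, 0.1348]
tool_rot: [0.124, -0.124, -0.696, 0.696]
contact_force: [-1.7, -0.9, 2.6]
grip_width: -0.001
clock: 9.82
ee_pos: [0.4888, 0.0155, 0.13]
tool_rot: [0.124, -0.124, -0.696, 0.696]
contact_force: [-1.0, 0.0, 1.4]
grip_width: 0.0
clock: 10.2
ee_pos: [0.4891, 0.0156, 0.1288]
tool_rot: [0.123, -0.124, -0.696, 0.697]
contact_force: [-8.5, -0.7, 22.1]
grip_width: -0.001
```

```bash
python3 -m handwheel '[[0,0,-0.04,0,0,0,0],[0,0,-0.07,0,0,0,0],[0,-0.04,-0.07,0,0,0,0],[0,-0.09,-0.07,0,0,0,0],[0,-0.13,-0.07,0,0,0,0],[0,-0.13,-0.07,0,0,0,0],[0,-0.13,-0.03,0,0,0,0],[0,-0.13,-0.013,0,0,0,0],[0,-0.13,-0.01,0,0,0,0],[0,-0.13,-0.008,0,0,0,0],[0,-0.13,-0.008,0,0,0,0]]'; python3 -m handwheel '[[0,0,0.002,0,0,0,0],[0,0,0.004,0,0,0,0],[0,0,0.004,0,0,0,0]]'; python3 -m handwheel '[[0,0,0.002,0,0,0,0],[0,0,0.004,0,0,0,0],[0,0,0.004,0,0,0,0]]'
```

```text
clock: 11.58
ee_pos: [0.6106, -0.0288, 0.135]
tool_rot: [0.123, -0.124, -0.696, 0.696]
contact_force: [-3.4, 0.2, 1.8]
grip_width: -0.004
clock: 11.95
ee_pos: [0.6112, -0.029, 0.1299]
tool_rot: [-0.123, 0.124, 0.696, -0.696]
contact_force: [-0.5, -0.1, 0.8]
grip_width: 0.002
clock: 12.32
ee_pos: [0.6113, -0.029, 0.1287]
tool_rot: [0.123, -0.124, -0.696, 0.696]
contact_force: [-5.8, -0.9, 15.9]
grip_width: 0.004
```

```bash
python3 -m handwheel '[[0,0,-0.05,0,0,0,0],[0,0,-0.1,0,0,0,0],[0,0,-0.13,0.03,0,0,0],[0,0,-0.13,0.08,0,0,0],[0,0,-0.13,0.13,0,0,0],[0,0,-0.13,0.18,0,0,0],[0,0,-0.13,0.23,0,0,0],[0,0,-0.13,0.28,0,0,0],[0,0,-0.13,0.33,0,0,0],[0,0,-0.13,0.38,0,0,0],[0,0,-0.13,0.43,0,0,0],[0,0,-0.13,0.43,0,0,0]]'
python3 - <<'E'
from h import *
q=[*Q0]+[0]*6
overlay(viewer.camera("top"),q,"pics/e1.png",(255,160,369,250),7)
overlay(viewer.camera("scene"),q,"pics/e2.png",(268,165,368,240),8)
E
```

```text
clock: 13.82
ee_pos: [0.459, -0.4384, 0.2549]
tool_rot: [0.127, -0.126, -0.695, 0.697]
contact_force: [0.0, 0.4, 0.1]
grip_width: 0.001
```

View pics/e1.png

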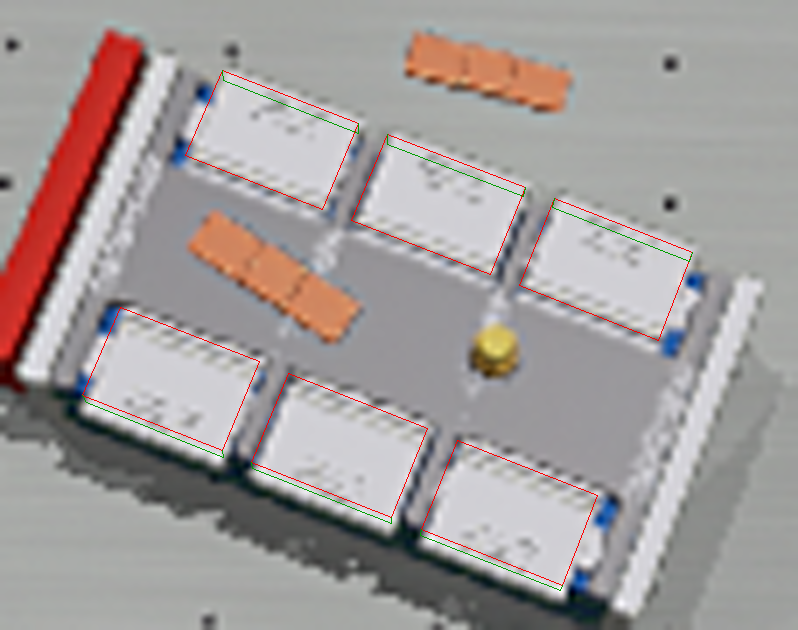

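View pics/e2.png

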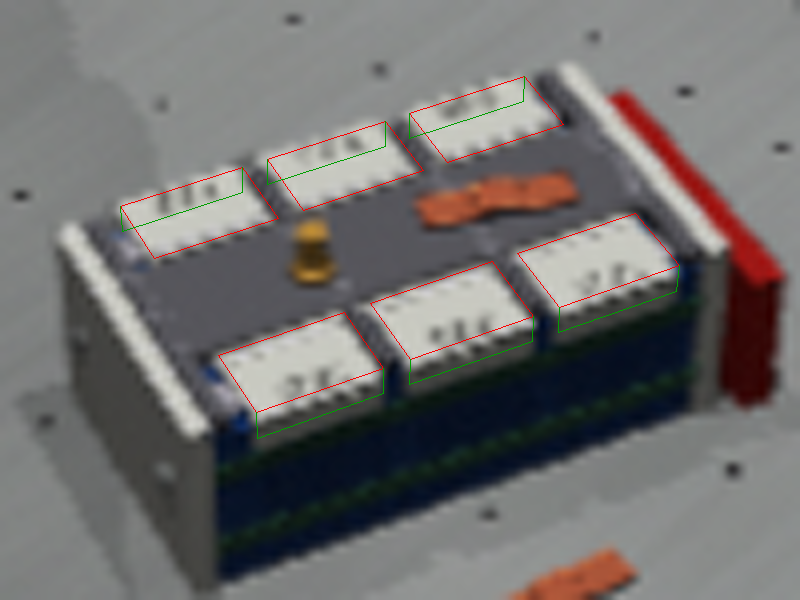

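All six flaps now have the same shading and match the shut model in both views. The link at (275,277), the spacer at (495,350) and link_b at (488,70) are where they were. The arm is clear, so I'll hand the job in.

```bash
python3 -c "
from rig import r,job
s=r.state();print(s['qd'].round(3),s['contact_force'].round(1));print(job.finish_job())"
```

```text
[-0.026 -0.013 -0.033  0.009 -0.008  0.004 -0.001] [ 0.7  1.4 -0.1]
the job is handed in; nothing more can be done
None
```

I pressed down the four raised flaps with the closed fingertips: far −y, near middle, near +y and far +y. The whole rim now looks flush, and I handed the job in at about 14 s. The other two flaps, near −y and far middle, were already shut, so I left them alone.

- **Clicks:** on each flap the force rose, fell away, then climbed to 16–23 N against a hard stop at fingertip height 0.107 m. That matches a snapped-shut flap at 0.108 m.
- **Final pictures:** both cameras show all six flaps matching the shut outline, within about a pixel. The link and spacer on the cover and the far-side link have not moved. I did not recheck the other loose items up close, but the arm went nowhere near them.
- **Robot:** it finished clear of everything, about 0.36 m from the module, with no contact force beyond noise. It was still settling very slightly (under 0.04 rad/s) at hand-in.
- **Disagreement:** the trained networks' edge points were too scattered to use. I placed the module by fitting its outline in both views, and moved the flap edge from my first guess of 71 mm from the module's centre line to 75 mm, as the pictures showed.

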